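# Hang the tube carrier and hold the hidden bolt head

## Task

The blue hook arm on the white twin-plate bracket droops because its bolt is slack. Hang the blue tube carrier on the hook by its white handle and let go of it, then reach down from above into the narrow gap between the two bracket plates, grasp the hidden flat bolt head firmly by its two broad sides, turn it so that the hook arm is level again, and hold it from turning. Finish while still holding the bolt head like this, with the carrier hanging free on the hook, and leave the bottles and the carton beside the work where they stand.

Things in the scene. Friction and masses are not known exactly. Their poses are not given: they have to be found in the camera images.
- bracket: Fixed bracket; origin at the underside centre of its dark foot, 130 x 130 x 10 mm, on the desk; z up, front = -x, roughly toward the robot, yaw varies. Two upright white plates, 6 mm thick (x), 64 mm wide (y), tops at z = 172 mm, at x = -30 and +30 mm. A slack bolt runs along x through the front plate at y = 0, z = 150 mm: head in the gap, brass nut and hook arm in front.
- gap_top (a point): Middle of the mouth of the gap between the bracket's plates, at the height of their top edges, straight above the bolt head. The gap is 54 mm wide along the bracket's x, open at the top and at both y sides.
- bolt (a joint): Turning of bolt, flat head and hook arm together about the bracket's x axis. 0 = arm level, the broad sides of the head upright; positive = the arm's free end hangs down; stops at 0.28 and -0.20 rad. Friction holds the bare arm; with the carrier on, it sinks to 0.28. Fingers closing on the head along the bracket's y with 20 N or more square it up to 0, lifting the carrier (load about 0.08 N m).
- head_center (a point): Centre of the brass flat tee-shaped bolt head, at (0, 0, 150) mm of the bracket, in the middle of the gap, 22 mm below the plates' top edges. The head is 22 mm long along x, 9 mm thick (y) and 27 mm tall (z); its axes are the bracket's, turned about x with the bolt.
- hook_seat (a point): Point on the hook peg's centre line where the handle should hang: 85 mm in front (-x) of the bracket's origin, 45 mm to the +y side of the bolt axis when level; it sinks as the bolt turns. The round blue peg, 10 mm in diameter, runs level along the bracket's x from the arm (35 to 43 mm in front of the origin, 14 mm high) to the tip.
- hook_tip (a point): Outer end of the hook's peg on its centre line, 32 mm in front of the seat point; here it turns up, rising 16 mm above the centre line. The handle's window is passed over this end toward the bracket.
- carrier: Loose blue tube carrier, about 160 g; origin at the centre of its underside, z up. Tray 64 (x) x 108 (y) x 38 mm, four purple-capped tubes fixed in its corners (x = +-19, y = +-34 mm, tops about z = 90 mm). In the middle an upright white handle: a top bar 12 mm thick (x), 76 mm wide (y), z = 90 to 124 mm, under it a window right through along x, 60 mm wide (y), z = 50 to 90 mm.
- handle_grip (a point): Middle of the carrier handle's top bar, 112 mm above the carrier's underside, 12 mm below the top of the handle: pinch it here from above across its 12 mm thickness (the carrier's x axis).
- handle_eye (a point): Middle of the window's upper edge, 90 mm above the carrier's underside; it rests on top of the hook's peg when the carrier hangs. The edge falls about 8 mm toward both sides, so that it centres itself on the peg.
- dropper_bottle: Bystander: small white dropper bottle, 26 mm in diameter, 62 mm tall; origin at the centre of its underside.
- teal_carton: Bystander: small carton with a teal top, 66 x 70 x 46 mm; origin at the centre of its underside.
- white_bottle: Bystander: white bottle with a black cap, 50 mm in diameter, 133 mm tall; origin at the centre of its underside.

How it is judged:
On the way:
1. the carrier hangs on the hook by its handle, let go, clear of the desk (distance between handle_eye and hook_seat below 0.045 m and contact force between carrier and bolt above 0.5 N and contact force between carrier and the arm below 0.1 N and contact force between carrier and the fingers below 0.1 N and height (world z) of carrier above 0.012 m and angle between carrier's own z axis and vertical below 0.35 rad), for 0.2 s.
At the end, for the whole second after the job is handed in: The fingers grasp the bolt head (its centre within 30 mm of the grasp point) with over 4 N, the bolt is within 0.1 rad of level and still, and the carrier hangs by its handle on the peg (eye within 45 mm of the seat, tilt under 0.35 rad, over 12 mm above the desk), not touched by the robot (all of step 1 and contact force between the fingers and bolt_c0 above 4 N and value of joint bolt between -0.1 and 0.1 rad and velocity of joint bolt between -0.1 and 0.1 rad/s and distance between the grasp point and head_center below 0.03 m); the arm keeps its last pose, push and grip.
It fails at once if the dropper bottle is pushed away or knocked over (distance of dropper_bottle from where it was at the start of the episode above 0.03 m or angle between dropper_bottle's own z axis and vertical above 0.5 rad).
It fails at once if the white bottle is pushed away or knocked over (distance of white_bottle from where it was at the start of the episode above 0.03 m or angle between white_bottle's own z axis and vertical above 0.5 rad).
It fails at once if the carton is pushed away (distance of teal_carton from where it was at the start of the episode above 0.03 m).
It also fails if it takes over 48 s, if anything falls off the work surface, if the arm or the gripper's body presses on something with over 40 N, if the wrist force passes 120 N, or if a joint passes its speed limit or range.

## Robot

A 6-joint arm with a two-finger parallel gripper is mounted at the origin on a cart in front of the work surface, level with it; the furniture and walls round the work are solid. World frame = base frame: x ahead of the robot, y to its left, z up, the work surface at z = 0. Lengths are in m, angles in rad, forces in N, time in s.
With the tool pointing down it reaches from about 0.4 to 0.825 m from the base axis. Payload 7 kg.
Tool frame: the origin (TCP) lies at the very end of the fingers, on their centre line; the grasp point (between the pads) lies 19 mm behind it; x points along the fingers, z is the direction in which the jaws open and shut, and the axes are right-handed (so a half turn about x gives the same grasp; the last joint's range is limited). The gripper opens to 88 mm and grips with 3 to 60 N. Pads are 19 mm wide; open, the fingers measure 130 mm over their backs; the gripper's body (78 mm by 193 mm) begins 47 mm behind the grasp point.
Start: joints at [1.482, 0.359, 0.012, 0, -1.224, -0.288], TCP at [0.248, 0.628, 0.227] pointing down, gripper open.
Joint ranges: [-3.07, 3.07], [-1.43, 2.12], [-1.02, 1.25], [-3.03, 1.67], [-3.05, -0], [-3.03, 3.03]. Speed limits (rad/s): [2.39, 2.39, 3.01, 3.14, 3.14, 3.14].

## Interface

Orientations are given as a unit quaternion [x, y, z, w].
In Python, from workcell import robot gives the robot as it stands.
- The arm moves only by the tool apply_moves, never from a script. Its arguments are lists of equal length, an entry for each row: "dp": the shift along the tool's x, y, z in units of 0.12 m (1.0 is 0.12 m), a list of three; "turn": the turn, a rotation vector about the tool's x, y, z in units of 90 degrees (1.0 is 90 degrees), a list of three; "gripper": the opening in per cent of the stroke, from 0 (shut) to 100 (fully open). In form: {"dp": [[x, y, z], ...], "turn": [[rx, ry, rz], ...], "gripper": [gripper, ...]}. A call has exactly 8 rows; each row is the pose to reach, as a shift and turn from the pose commanded when the call began, along the tool's axes at that moment; what a row does not reach only later rows make up. A row lasts 1/10 s, in which the tool goes at most 50 mm and 8.59 degrees, less where a joint would pass 70% of its speed; a pose out of reach is approached as far as the arm can. A call with a number of a shift or a turn outside -1 to 1 is refused whole. A call with a gripper value outside its range is refused whole. The fingers move at their own pace and stop on an object; the grip force is fixed at half the most. Time passes only in rows, so rows that repeat a pose let the fingers close, or fill a call up. It gives the time, the measured TCP pose, the force and the opening at its end, in the units of the state.
- robot.state(): the state, without advancing time (a new reading comes with each control period).
- robot.snapshot(name): name is "scene" or "top" or "wrist"; returns a dict with "pixels" (384x512x3 uint8, blue, green, red), "fx", "fy", "cx", "cy" (pixels), "R" (3x3) and "t" (3): a world point X has camera coordinates R X + t. Camera axes: x right, y down, z forward; pixel columns grow to the right and rows downward; lengths in m; the calibration is good to about 2 mm. The wrist camera is an equidistant fisheye: a pixel r from the principal point sees the ray r / f radians off the axis. A picture is of the moment at which its call begins. There is no depth.
- robot.sign_off(): hands the job in, once; it reports no verdict.
The state is a dict: "t": time; "qpos": joint angles; "dq": joint speeds; "tau": joint torques, N m; "ee_pos": TCP position; "eef_rot": TCP orientation; "ft_force": force on the tool from outside, world axes, zero at the start; "moment": the same for the moment, N m; "grip_width": finger opening in m.
Only numpy, scipy, OpenCV 4.12 (cv2) and the standard library are available. Lean on these libraries where they do the work, as an engineer would, in place of code of your own. Each camera call takes 0.05 s, during which the arm holds its last target.

## Working session

There is one attempt and no reset: what is moved stays moved. The work goes in short steps, Python scripts to look and compute and a tool call to move; the robot and the scene stay as the last step left them, time stands still between calls to the robot, and variables do not carry over. Pictures are saved under pics/ and viewed, and the job is handed in when it is done.

Besides the shell and the picture viewer there is one more tool, called after "Request:" by a JSON object that holds its "api" and its "payload". apply_moves: Moves the arm, as the interface text tells. Shifts and turns lie within -1 to 1; 1 stands for 0.12 m of shift or 90 degrees of turn. Its arguments: {"type":"object","properties":{"dp":{"type":"array"},"turn":{"type":"array"},"gripper":{"type":"array"}},"required":["dp","turn","gripper"]}

```bash
mkdir -p pics; ls
python3 - <<'E'
from workcell import robot
import cv2,json,pickle
s=robot.state();print(s)
for n in("scene","top","wrist"):
    d=robot.snapshot(n);cv2.imwrite(f"pics/{n}0.png",d["pixels"]);pickle.dump(d,open(f"pics/{n}0.pkl","wb"))
    print(n,d["fx"],d["fy"],d["cx"],d["cy"],d["R"],d["t"])
E
```

```text
pics
{'t': 0.0, 'qpos': array([ 1.48215411e+00,  3.59384930e-01,  1.10467958e-02, -3.92867449e-04,
       -1.22408124e+00, -2.88095117e-01]), 'dq': array([ 7.72772555e-05, -1.52290828e-04,  1.18372748e-03, -7.18769949e-04,
       -1.03558190e-04,  8.04893650e-04]), 'tau': array([-2.39096429e-03, -5.82713592e+01,  2.93059856e+01,  6.99760705e+00,
        6.95106952e-03, -1.64217281e-04]), 'ee_pos': array([0.24815763, 0.62719332, 0.225611  ]), 'eef_rot': array([-0.58434581, -0.39712646,  0.58527466, -0.39784937]), 'ft_force': array([0.50751197, 0.18741004, 0.88064307]), 'moment': array([-0.00817657, -0.01192153,  0.01177738]), 'grip_width': 0.08722547241511029}
scene 355.21859473527314 355.21859473527314 251.61226825753593 190.48918294230322 [[ 0.81371825 -0.58124502 -0.00410246]
 [-0.24384005 -0.33494184 -0.91014064]
 [ 0.52764064  0.7415984  -0.4142791 ]] [-0.51702308  0.22573506  0.83604276]
top 476.6298439576522 476.6298439576522 254.42773056680292 180.883770613573 [[ 3.94960390e-03 -9.99815833e-01 -1.87803353e-02]
 [-9.82987305e-01 -4.33049746e-04 -1.83672999e-01]
 [ 1.83631040e-01  1.91862668e-02 -9.82807981e-01]] [-0.11115041  0.55087878  1.23291427]
wrist 297.3186396354542 297.3186396354542 259.27803053375146 189.89999448433846 [[-0.36669148 -0.93034058  0.00194086]
 [-0.88647077  0.35003186  0.30273301]
 [-0.28232417  0.1092891  -0.95307343]] [ 0.67301499 -0.03727794  0.39297105]
```

View pics/scene0.png

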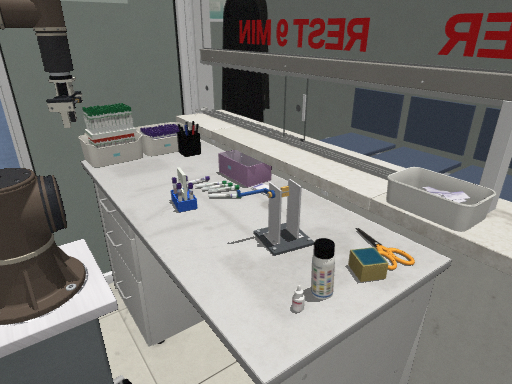

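View pics/top0.png

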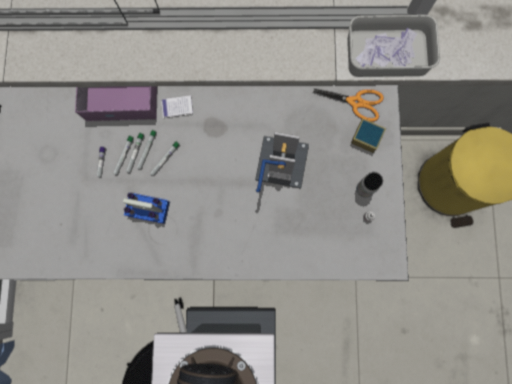

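View pics/wrist0.png

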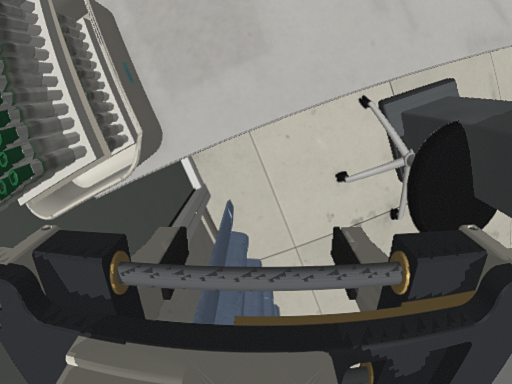

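```bash
cat > h.py <<'E'
import numpy as np,cv2,pickle
from scipy.spatial.transform import Rotation as Ro
def crop(n,x0,y0,w,h,s,out):
    im=cv2.imread(f"pics/{n}.png")[y0:y0+h,x0:x0+w]
    im=cv2.resize(im,None,fx=s,fy=s,interpolation=cv2.INTER_CUBIC)
    for i in range(0,w,10):
        cv2.putText(im,str(x0+i),(i*s,8),0,.3,(0,0,255),1);cv2.line(im,(i*s,10),(i*s,14),(0,0,255),1)
    for j in range(0,h,10):
        cv2.putText(im,str(y0+j),(0,j*s+4),0,.3,(0,0,255),1)
    cv2.imwrite(f"pics/{out}.png",im)
def pix2z(d,u,v,z):
    R=np.array(d["R"]);t=np.array(d["t"])
    r=R.T@np.array([(u-d["cx"])/d["fx"],(v-d["cy"])/d["fy"],1]);c=-R.T@t
    return c+r*(z-c[2])/r[2]
def proj(d,X):
    p=np.atleast_2d(X)@np.array(d["R"]).T+np.array(d["t"])
    return np.c_[d["fx"]*p[:,0]/p[:,2]+d["cx"],d["fy"]*p[:,1]/p[:,2]+d["cy"]]
def load(n): return pickle.load(open(f"pics/{n}.pkl","rb"))
E
python3 - <<'E'
from h import *
crop("top0",245,120,75,100,8,"c1")
crop("top0",110,180,75,55,10,"c2")
crop("scene0",215,170,110,90,7,"c3")
crop("scene0",155,155,60,65,9,"c4")
E
```

```text
(no output)
```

View pics/c1.png

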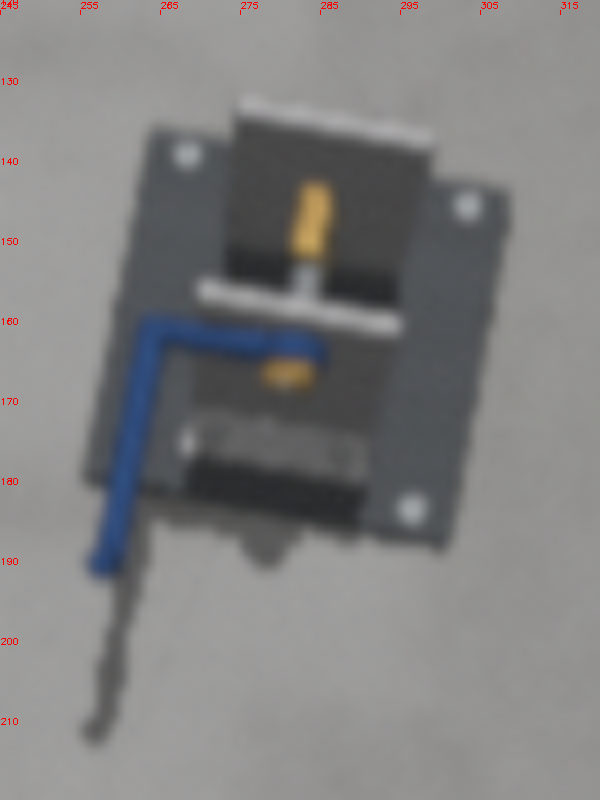

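View pics/c2.png

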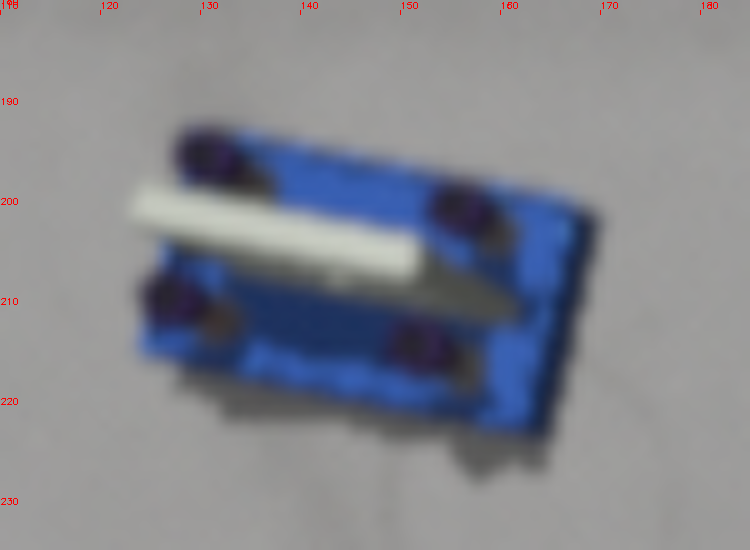

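View pics/c3.png

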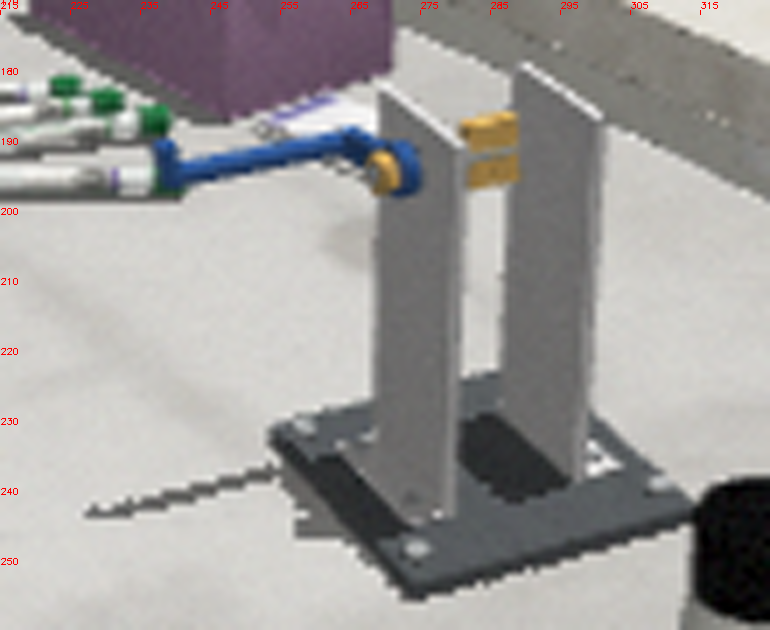

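View pics/c4.png

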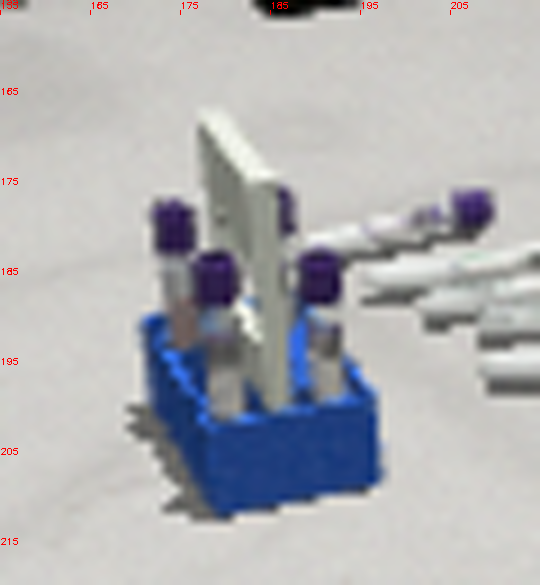

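```bash
cat > fit.py <<'E'
from h import *
from scipy.optimize import least_squares
T=load("top0");S=load("scene0")
def fit(obs,x0):
    def pts(p,P):
        c,s=np.cos(p[2]),np.sin(p[2]);P=np.array(P)/1000
        return np.c_[p[0]+c*P[:,0]-s*P[:,1],p[1]+s*P[:,0]+c*P[:,1],P[:,2]]
    f=lambda p:np.concatenate([(proj(d,pts(p,[P]))[0]-uv) for d,P,uv in obs])
    r=least_squares(f,x0,loss="soft_l1");print(r.x,np.degrees(r.x[2]));print(f(r.x).reshape(-1,2).round(1).tolist())
    for dd,n in((T,"T"),(S,"S")):
        o=[q for q in obs if q[0] is dd]
        g=lambda p:np.concatenate([(proj(d,pts(p,[P]))[0]-uv) for d,P,uv in o])
        print(n,least_squares(g,x0,loss="soft_l1").x.round(4))
    return r.x
b=fit([(T,(65,65,10),(263.8,136)),(T,(65,-65,10),(308.5,143.8)),(T,(-65,65,10),(255.6,180.3)),(T,(-65,-65,10),(300.4,188.5)),
(T,(-30,32,172),(270,156.3)),(T,(-30,-32,172),(295,160.3)),(T,(30,32,172),(275,133.1)),(T,(30,-32,172),(299,137.1)),
(S,(-65,65,10),(253.6,231.7)),(S,(-65,-65,10),(272.9,254.3)),(S,(65,-65,10),(313.9,241)),
(S,(-33,32,172),(269.3,182.9)),(S,(-27,-32,172),(280.9,191.1)),(S,(30,32,172),(290,179.3)),(S,(33,-32,172),(301.1,186.7))],[.6,0,-.15])
c=fit([(T,(6,38,124),(124.5,198.5)),(T,(-6,38,124),(123,201.8)),(T,(-6,-38,124),(151.2,207.7)),(T,(6,-38,124),(152,204)),(T,(32,-54,38),(168.5,200.5)),(T,(-32,54,38),(124,215)),
(S,(-32,-54,0),(179.4,212.2)),(S,(32,-54,0),(197.2,208.6)),(S,(-32,54,38),(171.1,190.6)),(S,(-32,-54,38),(178,202.6)),(S,(32,-54,38),(196.7,198.9)),(S,(-6,38,124),(177.8,167)),(S,(-6,-38,124),(185,175))],[.5,.3,-.2])
def w(p,P):
    cc,s=np.cos(p[2]),np.sin(p[2]);P=np.array(P)/1000
    return np.array([p[0]+cc*P[0]-s*P[1],p[1]+s*P[0]+cc*P[1],P[2]])
print("seat level",w(b,(-85,45,150)),"tip",w(b,(-117,45,150)),"head",w(b,(0,0,150)),"grip",w(c,(0,0,112)))
for n,P in(("seat",(-85,45,150)),("tip",(-117,45,150)),("tipdroop",(-117,45*np.cos(.28),150-45*np.sin(.28))),):
    print(n,proj(T,w(b,P)),proj(S,w(b,P)))
E
python3 fit.py
python3 - <<'E'
from h import *
T=load("top0");S=load("scene0")
# bystanders
print(pix2z(T,365,192,.0),pix2z(T,370,217,.06),pix2z(T,372,181,.133),pix2z(T,368,135,.046))
print(Ro.from_quat([-0.58434581, -0.39712646,  0.58527466, -0.39784937]).as_matrix().round(3))
E
```

```text
[ 0.61270645 -0.18663674 -0.18888328] -10.822214557818375
[[-0.0, -0.4], [0.7, 0.1], [-0.7, -0.3], [0.7, 0.2], [-0.3, 0.2], [0.4, 0.9], [-0.8, 0.2], [0.7, 0.9], [-0.7, -1.5], [0.7, -1.1], [1.1, 0.8], [-0.7, -1.2], [1.1, -1.0], [-1.3, -1.4], [0.9, -0.6]]
T [ 0.6134 -0.1864 -0.1813]
S [ 0.609  -0.1908 -0.2122]
[ 0.48092142  0.18244527 -0.20524297] -11.759555841111425
[[-0.5, -1.1], [-0.2, 0.2], [0.7, 0.5], [1.1, -0.5], [-0.1, -0.7], [-0.1, -0.3], [-0.5, 0.5], [0.6, 0.5], [-0.4, -0.7], [-0.2, -0.2], [0.3, -0.0], [-0.9, 0.2], [-2.7, -0.1]]
T [ 0.4801  0.1827 -0.2101]
S [ 0.4824  0.1821 -0.2125]
seat level [ 0.53766751 -0.1264773   0.15      ] tip [ 0.50623665 -0.12046891  0.15      ] head [ 0.61270645 -0.18663674  0.15      ] grip [0.48092142 0.18244527 0.112     ]
seat [[260.3201194  178.81167487]] [[249.17450564 190.66300759]]
tip [[257.86370882 191.32126644]] [[238.29351684 192.77473937]]
tipdroop [[258.61211834 192.26097466]] [[238.63654095 197.21843014]]
[ 0.52922726 -0.41585194  0.        ] [ 0.45308756 -0.41347077  0.06      ] [ 0.53544451 -0.40582598  0.133     ] [ 0.67975341 -0.42023763  0.046     ]
[[-0.001  0.93  -0.368]
 [-0.002 -0.368 -0.93 ]
 [-1.     0.     0.002]]
```

Request:
{"api": "apply_moves", "payload": {"dp": [[0,0.12,0.1],[0,0.25,0.21],[0,0.37,0.32],[0,0.5,0.43],[0,0.62,0.54],[0,0.75,0.65],[0,0.87,0.75],[0,1,0.86]], "turn": [[0,0,0],[0,0,0],[0,0,0],[0,0,0],[0,0,0],[0,0,0],[0,0,0],[0,0,0]], "gripper": [100,100,100,100,100,100,100,100]}}

```text
t: 0.95
ee_pos: [0.3228, 0.4861, 0.2267]
eef_rot: [0.585, 0.398, -0.585, 0.397]
ft_force: [0.8, -0.1, 1.3]
grip_width: 0.0878
```

Request:
{"api": "apply_moves", "payload": {"dp": [[0,0.12,0.1],[0,0.25,0.21],[0,0.37,0.32],[0,0.5,0.43],[0,0.62,0.54],[0,0.75,0.65],[0,0.87,0.75],[0,1,0.86]], "turn": [[0,0,0],[0,0,0],[0,0,0],[0,0,0],[0,0,0],[0,0,0],[0,0,0],[0,0,0]], "gripper": [100,100,100,100,100,100,100,100]}}

```text
t: 1.75
ee_pos: [0.3962, 0.346, 0.2266]
eef_rot: [0.585, 0.398, -0.585, 0.398]
ft_force: [1.0, 0.2, -0.2]
grip_width: 0.0878
```

Request:
{"api": "apply_moves", "payload": {"dp": [[0,0.12,0.1],[0,0.25,0.21],[0,0.37,0.32],[0,0.5,0.43],[0,0.62,0.54],[0,0.75,0.65],[0,0.87,0.75],[0,0.95,0.82]], "turn": [[0.09,0,0],[0.18,0,0],[0.27,0,0],[0.36,0,0],[0.45,0,0],[0.54,0,0],[0.63,0,0],[0.72,0,0]], "gripper": [100,100,100,100,100,100,100,100]}}

```text
t: 2.55
ee_pos: [0.4659, 0.2121, 0.2266]
eef_rot: [0.707, 0.02, -0.707, 0.02]
ft_force: [0.9, -0.0, 0.2]
grip_width: 0.0874
```

```bash
cat >> h.py <<'E'
from workcell import robot
def shot(n,name):
    d=robot.snapshot(n);cv2.imwrite(f"pics/{name}.png",d["pixels"]);pickle.dump(d,open(f"pics/{name}.pkl","wb"));return d
def go(p,yaw,show=True):
    "dp,turn units to TCP p, tool-z yaw (rad), pointing straight down"
    s=robot.state();R=Ro.from_quat(s["eef_rot"])
    z=np.array([np.cos(yaw),np.sin(yaw),0]);x=np.array([0,0,-1.]);y=np.cross(z,x)
    M=Ro.from_matrix(np.c_[x,y,z])
    print("t",s["t"],"ee",s["ee_pos"].round(4),"F",s["ft_force"].round(1),"w",round(s["grip_width"],4))
    print("dp",(R.inv().apply(np.array(p)-s["ee_pos"])/.12).round(3),"turn",((R.inv()*M).as_rotvec()/(np.pi/2)).round(3))
E
python3 - <<'E'
from h import *
shot("wrist","w1")
go([.481,.1824,.2],np.pi-.205)
E
```

```text
t 2.6 ee [0.4661 0.2112 0.2265] F [ 0.1 -1.6 -0.2] w 0.0877
dp [ 0.221  0.245 -0.113] turn [ 0.161  0.    -0.   ]
```

View pics/w1.png

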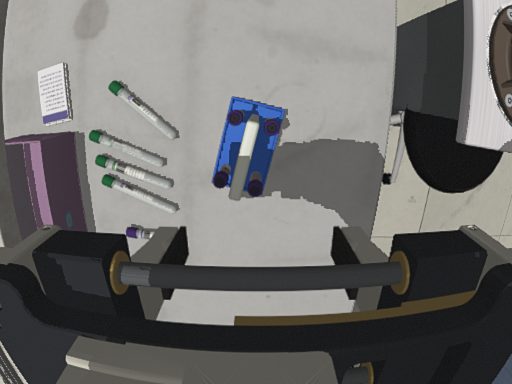

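```bash
cat >> h.py <<'E'
def projf(d,X):
    p=np.atleast_2d(X)@np.array(d["R"]).T+np.array(d["t"])
    rho=np.hypot(p[:,0],p[:,1]);r=d["fx"]*np.arctan2(rho,p[:,2])
    return np.c_[d["cx"]+r*p[:,0]/rho,d["cy"]+r*p[:,1]/rho]
def loc(p,P):
    cc,s=np.cos(p[2]),np.sin(p[2]);P=np.array(P)/1000
    return np.array([p[0]+cc*P[0]-s*P[1],p[1]+s*P[0]+cc*P[1],P[2]])
B=(.6127,-.1866,-.189);C=(.4809,.1824,-.205)
E
python3 - <<'E'
from h import *
d=load("w1")
im=cv2.imread("pics/w1.png")
P=[loc(C,(a,b,124)) for a in(6,-6) for b in(38,-38)]+[loc(C,(a,b,38)) for a in(32,-32) for b in(54,-54)]
for u,v in projf(d,P): cv2.circle(im,(int(round(u)),int(round(v))),1,(0,0,255),-1)
cv2.imwrite("pics/w1m.png",im);crop("w1m",200,80,100,130,5,"c5")
E
```

```text
(no output)
```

View pics/c5.png

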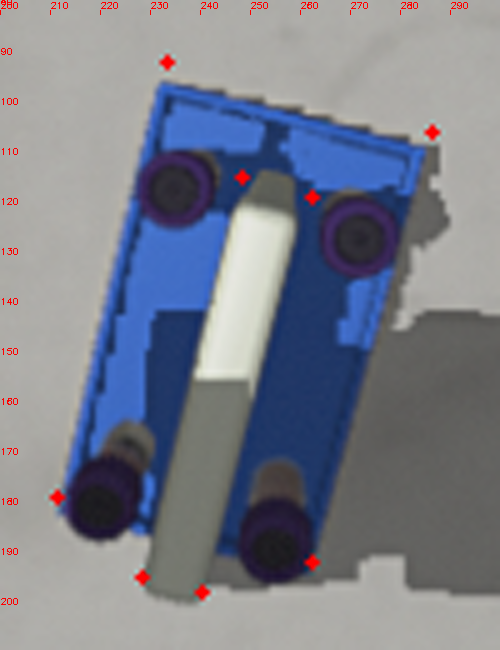

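Request:
{"api": "apply_moves", "payload": {"dp": [[0.1,0.03,-0.01],[0.2,0.06,-0.03],[0.3,0.09,-0.04],[0.4,0.12,-0.06],[0.5,0.15,-0.07],[0.55,0.18,-0.08],[0.6,0.22,-0.1],[0.6,0.25,-0.11]], "turn": [[0.03,0,0],[0.06,0,0],[0.09,0,0],[0.12,0,0],[0.15,0,0],[0.16,0,0],[0.16,0,0],[0.16,0,0]], "gripper": [100,100,100,100,100,100,100,100]}}

```text
t: 3.4
ee_pos: [0.4804, 0.1842, 0.1541]
eef_rot: [-0.704, 0.066, 0.704, 0.066]
ft_force: [-0.0, 0.5, 0.4]
grip_width: 0.0877
```

Run:
```python
from h import *
shot("wrist","w2")
go([.481,.1824,.096],np.pi-.205)
```

```text
t 3.45 ee [0.4807 0.1841 0.1546] F [ 0.5  0.1 -0.1] w 0.0877
dp [ 0.488  0.013 -0.005] turn [ 0.011  0.    -0.   ]
```

View pics/w2.png

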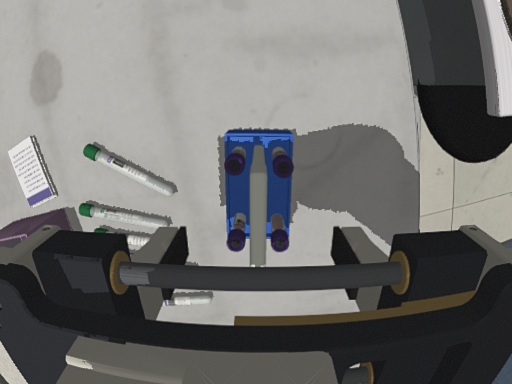

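Request:
{"api": "apply_moves", "payload": {"dp": [[0.08,0,0],[0.17,0.01,0],[0.26,0.01,0],[0.35,0.01,0],[0.43,0.01,0],[0.48,0.01,0],[0.48,0.01,0],[0.48,0.01,0]], "turn": [[0.01,0,0],[0.01,0,0],[0.01,0,0],[0.01,0,0],[0.01,0,0],[0.01,0,0],[0.01,0,0],[0.01,0,0]], "gripper": [100,100,100,100,100,100,100,100]}}

```text
t: 4.25
ee_pos: [0.4804, 0.1838, 0.097]
eef_rot: [0.703, -0.072, -0.703, -0.072]
ft_force: [0.2, -0.9, -1.0]
grip_width: 0.0876
```

Request:
{"api": "apply_moves", "payload": {"dp": [[0,0,0],[0,0,0],[0,0,0],[0,0,0],[0,0,0],[0,0,0],[0,0,0],[0,0,0]], "turn": [[0,0,0],[0,0,0],[0,0,0],[0,0,0],[0,0,0],[0,0,0],[0,0,0],[0,0,0]], "gripper": [0,0,0,0,0,0,0,0]}}

```text
t: 5.05
ee_pos: [0.4802, 0.1837, 0.097]
eef_rot: [-0.703, 0.072, 0.703, 0.072]
ft_force: [0.7, 0.3, 0.0]
grip_width: 0.0293
```

Request:
{"api": "apply_moves", "payload": {"dp": [[-0.05,0,0],[-0.15,0,0],[-0.27,0,0],[-0.4,0,0],[-0.53,0,0],[-0.65,0,0],[-0.75,0,0],[-0.8,0,0]], "turn": [[0,0,0],[0,0,0],[0,0,0],[0,0,0],[0,0,0],[0,0,0],[0,0,0],[0,0,0]], "gripper": [0,0,0,0,0,0,0,0]}}

```text
t: 5.85
ee_pos: [0.4806, 0.1839, 0.1947]
eef_rot: [0.704, -0.071, -0.703, -0.072]
ft_force: [-0.0, 0.1, -1.2]
grip_width: 0.0114
```

Run:
```python
from h import *
shot("wrist","w3");shot("scene","s3")
crop("s3",140,100,110,100,7,"c6")
p=loc(B,(-165,45,0));p[2]=.2;print(p)
go(p,np.pi-.189)
```

```text
[ 0.45909268 -0.11140166  0.2       ]
t 5.95 ee [0.4805 0.1839 0.194 ] F [-0.4 -0.1 -0.9] w 0.0116
dp [-0.053  2.446 -0.323] turn [-0.01  -0.001  0.001]
```

View pics/c6.png

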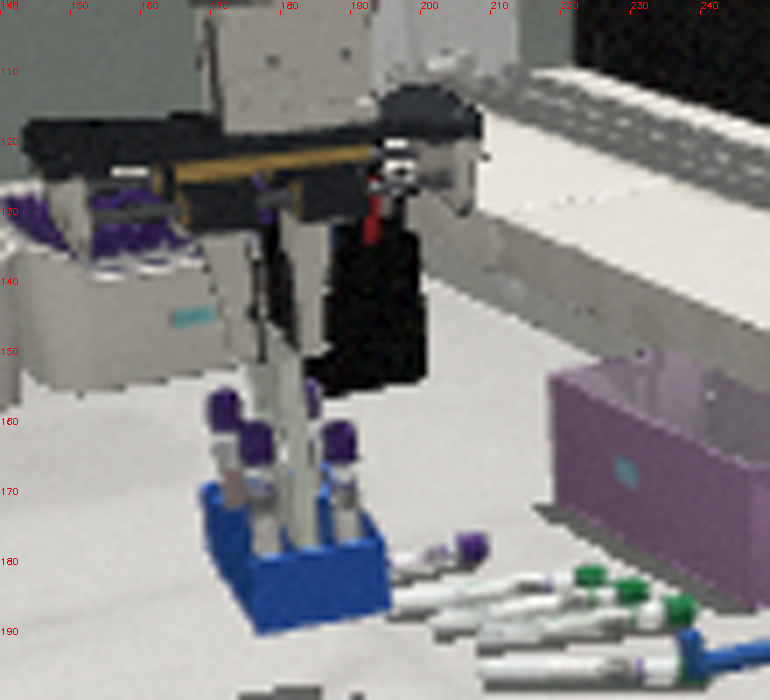

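View pics/w3.png

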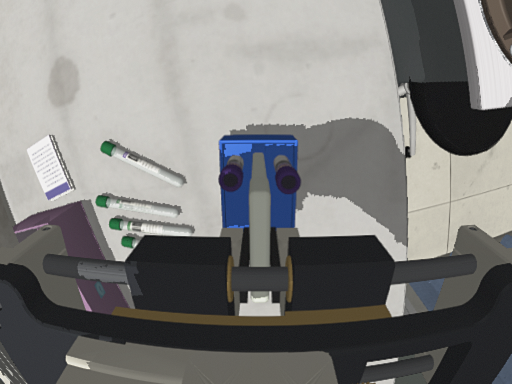

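```bash
python3 - <<'E'
from h import *
d=load("s3");c=(.4805,.1839,-.2)
for z in(.06,.07,.08,.09,.1):
    P=[loc(c,q)+[0,0,z] for q in((-32,-54,0),(32,-54,0),(-32,54,38),(32,-54,38))]
    print(z,proj(d,P).round(1).tolist())
P=loc(c,(0,0,194));print(proj(d,P))
E
echo obs "177.1,190.7  195.5,187.3  169.2,169.6  195.0,177.5"
```

```text
0.06 [[177.0, 196.1], [196.3, 192.7], [168.6, 173.9], [195.5, 182.0]]
0.07 [[176.7, 193.3], [196.1, 189.9], [168.4, 171.1], [195.3, 179.2]]
0.08 [[176.4, 190.5], [195.9, 187.1], [168.1, 168.4], [195.1, 176.3]]
0.09 [[176.1, 187.6], [195.7, 184.3], [167.8, 165.6], [194.8, 173.4]]
0.1 [[175.9, 184.8], [195.4, 181.5], [167.5, 162.9], [194.6, 170.5]]
[[179.14172452 150.30539087]]
obs 177.1,190.7  195.5,187.3  169.2,169.6  195.0,177.5
```

Request:
{"api": "apply_moves", "payload": {"dp": [[0.08,0,0],[0.17,0,0],[0.28,0,0],[0.4,0,0],[0.5,0,0],[0.57,0,0],[0.61,0,0],[0.62,0,0]], "turn": [[0,0,0],[0,0,0],[0,0,0],[0,0,0],[0,0,0],[0,0,0],[0,0,0],[0,0,0]], "gripper": [0,0,0,0,0,0,0,0]}}

```text
t: 6.75
ee_pos: [0.48, 0.1835, 0.1178]
eef_rot: [-0.703, 0.072, 0.704, 0.072]
ft_force: [-0.5, -0.4, -1.0]
grip_width: 0.0117
```

Request:
{"api": "apply_moves", "payload": {"dp": [[0,0,0],[0,0,0],[0,0,0],[0,0,0],[0.05,0,0],[0.1,0,0],[0.15,0,0],[0.17,0,0]], "turn": [[0,0,0],[0,0,0],[0,0,0],[0,0,0],[0,0,0],[0,0,0],[0,0,0],[0,0,0]], "gripper": [40,40,40,40,40,40,40,40]}}

```text
t: 7.55
ee_pos: [0.4798, 0.1833, 0.0971]
eef_rot: [-0.703, 0.072, 0.704, 0.072]
ft_force: [-0.6, 0.2, -0.2]
grip_width: 0.0349
```

Request:
{"api": "apply_moves", "payload": {"dp": [[0,0,0],[0,0,0],[0,0,0],[0,0,0],[0,0,0],[0,0,0],[0,0,0],[0,0,0]], "turn": [[0,0,0],[0,0,0],[0,0,0],[0,0,0],[0,0,0],[0,0,0],[0,0,0],[0,0,0]], "gripper": [0,0,0,0,0,0,0,0]}}

```text
t: 8.35
ee_pos: [0.4802, 0.1836, 0.0982]
eef_rot: [-0.703, 0.072, 0.703, 0.072]
ft_force: [0.7, -0.1, -0.5]
grip_width: 0.0122
```

Run:
```python
from h import *
shot("scene","s4")
crop("s4",150,130,70,90,7,"c7")
go([.48,.1838,.097],np.pi-.205)
```

```text
t 8.4 ee [0.4802 0.1836 0.0982] F [ 0.2 -0.7 -1.7] w 0.0118
dp [ 0.01  -0.001  0.002] turn [ 0.001  0.    -0.   ]
```

View pics/c7.png

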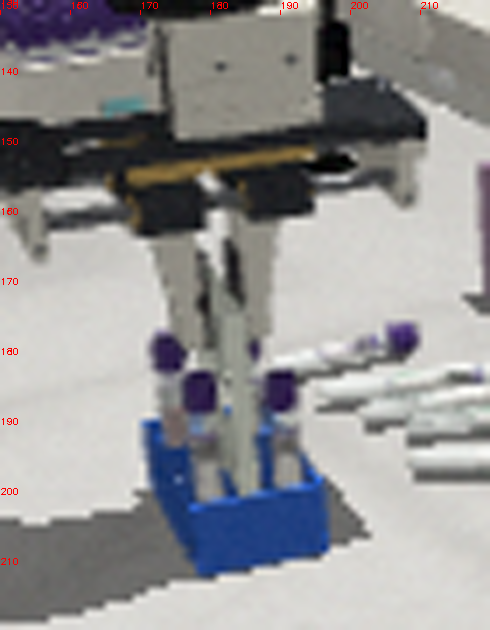

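Request:
{"api": "apply_moves", "payload": {"dp": [[-0.06,0,0],[-0.18,0,0],[-0.32,0,0],[-0.45,0,0],[-0.57,0,0],[-0.65,0,0],[-0.7,0,0],[-0.7,0,0]], "turn": [[0,0,0],[0,0,0],[0,0,0],[0,0,0],[0,0,0],[0,0,0],[0,0,0],[0,0,0]], "gripper": [0,0,0,0,0,0,0,0]}}

```text
t: 9.2
ee_pos: [0.4805, 0.1839, 0.1829]
eef_rot: [0.704, -0.072, -0.703, -0.072]
ft_force: [0.5, 0.2, -1.6]
grip_width: 0.0119
```

Request:
{"api": "apply_moves", "payload": {"dp": [[0,0.06,0],[0,0.17,-0.01],[0,0.31,-0.03],[0,0.46,-0.05],[0,0.61,-0.07],[0,0.76,-0.09],[0,0.9,-0.1],[0,1,-0.11]], "turn": [[0,0,0],[0,0,0],[0,0,0],[0,0,0],[0,0,0],[0,0,0],[0,0,0],[0,0,0]], "gripper": [0,0,0,0,0,0,0,0]}}

```text
t: 10.0
ee_pos: [0.4683, 0.0615, 0.1821]
eef_rot: [-0.703, 0.072, 0.703, 0.072]
ft_force: [0.1, 0.7, -1.3]
grip_width: 0.0119
```

Request:
{"api": "apply_moves", "payload": {"dp": [[0,0.06,0],[0,0.17,-0.01],[0,0.31,-0.03],[0,0.46,-0.05],[0,0.61,-0.07],[0,0.76,-0.09],[0,0.9,-0.1],[0,1,-0.11]], "turn": [[0,0,0],[0,0,0],[0,0,0],[0,0,0],[0,0,0],[0,0,0],[0,0,0],[-0.01,0,0]], "gripper": [0,0,0,0,0,0,0,0]}}

```text
t: 10.8
ee_pos: [0.4571, -0.0578, 0.1821]
eef_rot: [-0.704, 0.066, 0.704, 0.066]
ft_force: [-0.4, 0.3, -2.0]
grip_width: 0.0119
```

Run:
```python
from h import *
shot("scene","s5");shot("top","t5");shot("wrist","w5")
crop("s5",190,130,120,90,6,"c8")
crop("t5",225,130,80,90,6,"c9")
p=loc(B,(-165,45,0));p[2]=.178;print(p)
go(p,np.pi-.189)
```

```text
[ 0.45909268 -0.11140166  0.178     ]
t 10.95 ee [ 0.4573 -0.0573  0.1821] F [-0.5 -0.  -1.3] w 0.0119
dp [ 0.034  0.44  -0.099] turn [-0.  0.  0.]
```

View pics/c8.png

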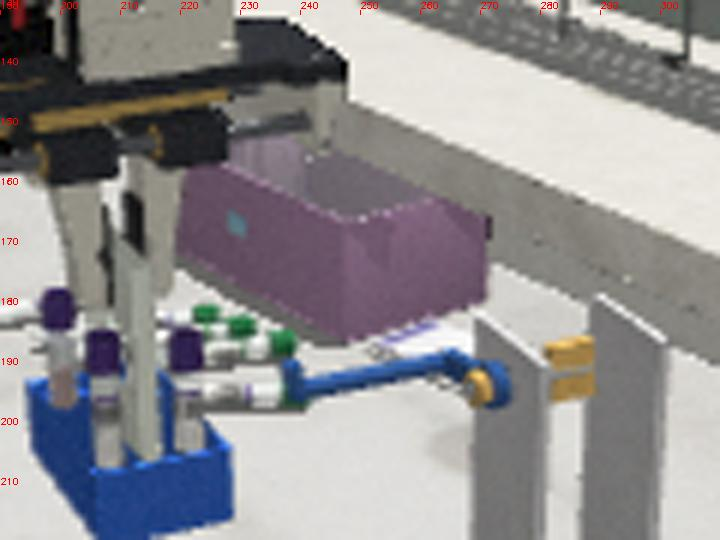

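View pics/w5.png

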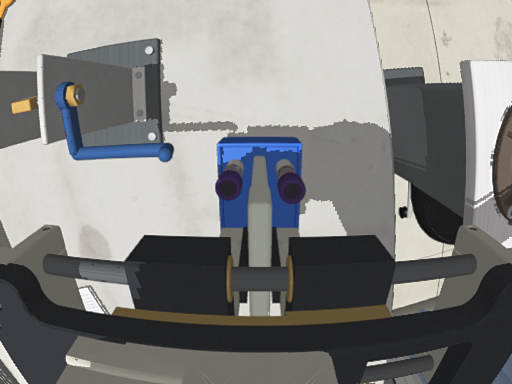

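View pics/c9.png

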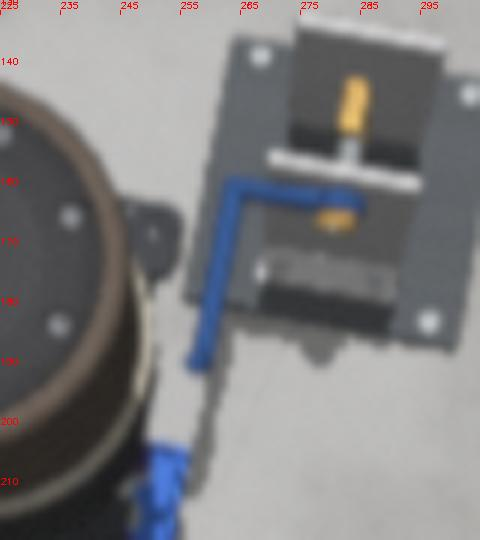

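Run:
```python
from h import *
d=load("w5")
for a in(0,.15,.28):
    y,z=45*np.cos(a),150-45*np.sin(a)
    print(a,projf(d,[loc(B,(-117,y,z+16)),loc(B,(-117,y,z)),loc(B,(-39,y,z)),loc(B,(-33,32,172)),loc(B,(-33,-32,172))]).round(1).tolist())
    print(proj(load("s5"),[loc(B,(-117,y,z+16)),loc(B,(-117,y,z)),loc(B,(-43,y,z))]).round(1).tolist())
crop("s5",225,170,60,45,12,"c10");crop("w5",20,20,170,150,4,"c11")
```

```text
0 [[161.9, 152.3], [169.3, 147.9], [74.2, 152.2], [48.8, 140.4], [44.5, 48.4]]
[[238.2, 187.3], [238.3, 192.8], [263.0, 188.0]]
0.15 [[165.1, 149.6], [172.1, 145.5], [78.8, 149.8], [48.8, 140.4], [44.5, 48.4]]
[[238.3, 189.7], [238.4, 195.1], [263.1, 190.3]]
0.28 [[167.6, 146.2], [174.2, 142.5], [82.5, 146.9], [48.8, 140.4], [44.5, 48.4]]
[[238.5, 191.8], [238.6, 197.2], [263.3, 192.3]]
```

View pics/c10.png

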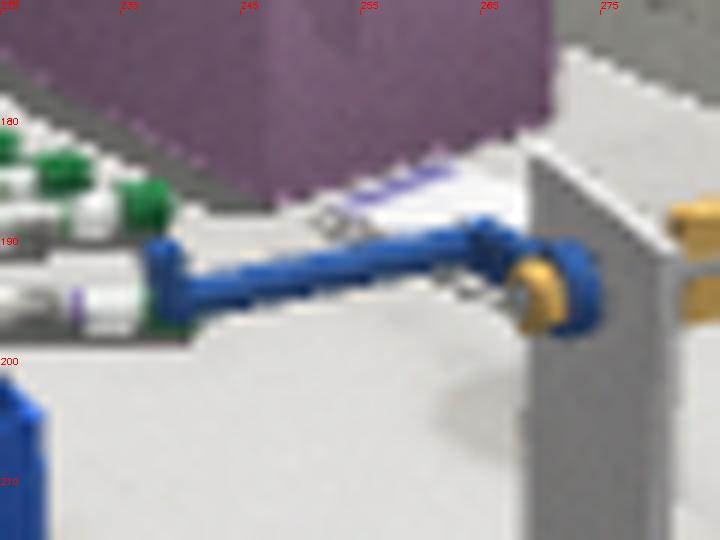

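View pics/c11.png

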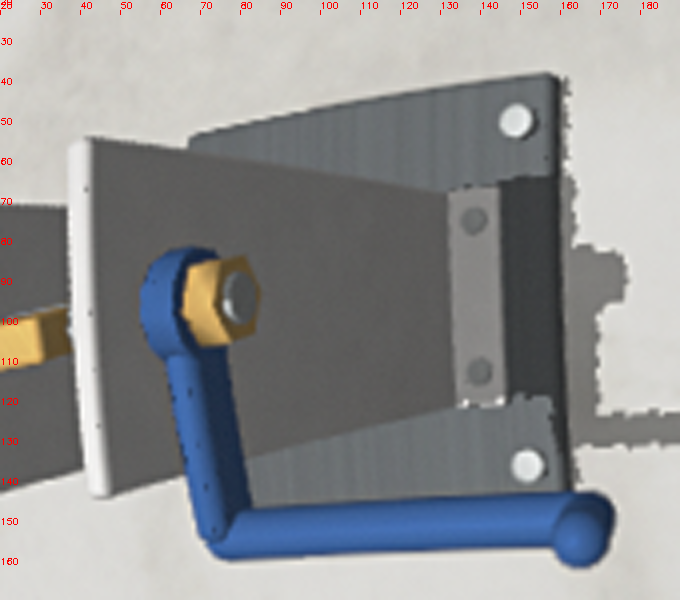

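Request:
{"api": "apply_moves", "payload": {"dp": [[0.01,0.03,0],[0.02,0.09,-0.02],[0.03,0.16,-0.04],[0.03,0.24,-0.06],[0.03,0.32,-0.08],[0.03,0.38,-0.1],[0.03,0.42,-0.1],[0.03,0.44,-0.1]], "turn": [[0,0,0],[0,0,0],[0,0,0],[0,0,0],[0,0,0],[0,0,0],[0,0,0],[0,0,0]], "gripper": [0,0,0,0,0,0,0,0]}}

```text
t: 11.75
ee_pos: [0.4592, -0.1114, 0.1785]
eef_rot: [-0.704, 0.067, 0.704, 0.067]
ft_force: [0.9, 0.1, -1.9]
grip_width: 0.0121
```

Run:
```python
from h import *
shot("scene","s6");shot("wrist","w6")
crop("s6",190,130,120,90,6,"c8")
p=loc(B,(-85,45,0));p[2]=.178;print(p)
go(p,np.pi-.189)
```

```text
[ 0.53766808 -0.12643181  0.178     ]
t 11.85 ee [ 0.4592 -0.1111  0.1785] F [ 0.1 -0.1 -1.8] w 0.0113
dp [ 0.005  0.002 -0.666] turn [0. 0. 0.]
```

View pics/c8.png

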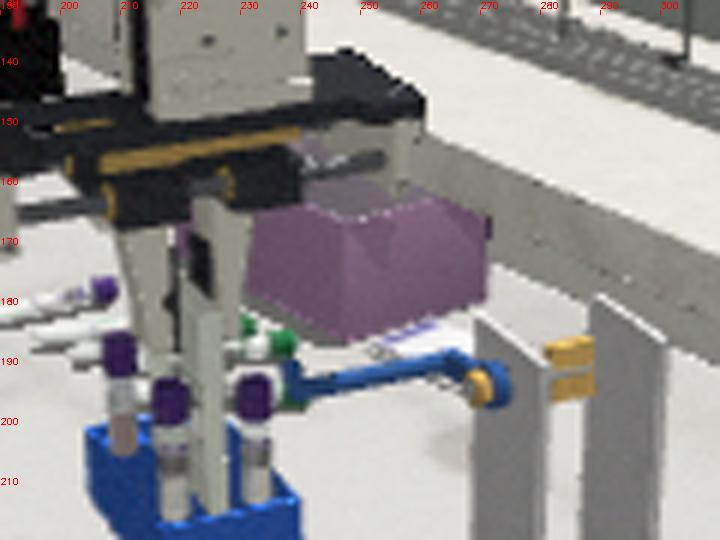

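View pics/w6.png

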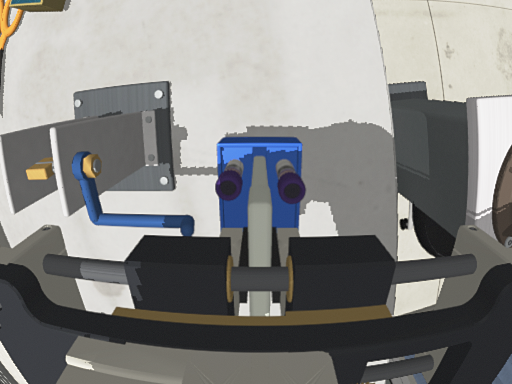

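Request:
{"api": "apply_moves", "payload": {"dp": [[0,0,-0.04],[0,0,-0.09],[0,0,-0.14],[0,0,-0.19],[0,0,-0.24],[0,0,-0.29],[0,0,-0.34],[0,0,-0.37]], "turn": [[0,0,0],[0,0,0],[0,0,0],[0,0,0],[0,0,0],[0,0,0],[0,0,0],[0,0,0]], "gripper": [0,0,0,0,0,0,0,0]}}

```text
t: 12.65
ee_pos: [0.5036, -0.1193, 0.1785]
eef_rot: [-0.704, 0.067, 0.704, 0.066]
ft_force: [1.0, 1.0, -1.6]
grip_width: 0.0117
```

Run:
```python
from h import *
shot("scene","s7");shot("wrist","w7");shot("top","t7")
crop("s7",210,150,100,90,7,"c8");crop("t7",225,130,80,90,6,"c9");crop("w7",60,100,260,180,3,"c10")
p=loc(B,(-85,45,0));p[2]=.178
go(p,np.pi-.189)
```

```text
t 12.8 ee [ 0.503  -0.1192  0.1784] F [-0.2 -0.  -0.6] w 0.012
dp [ 0.003  0.005 -0.295] turn [ 0.  0. -0.]
```

View pics/c8.png

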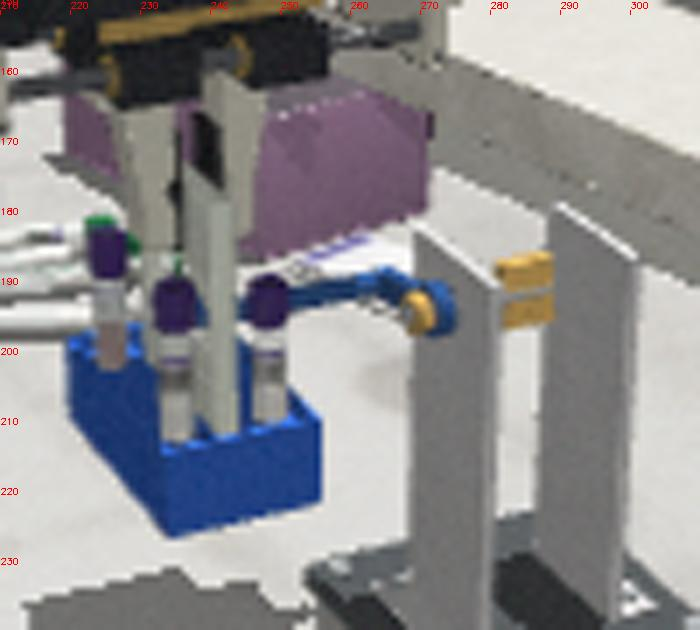

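View pics/c9.png

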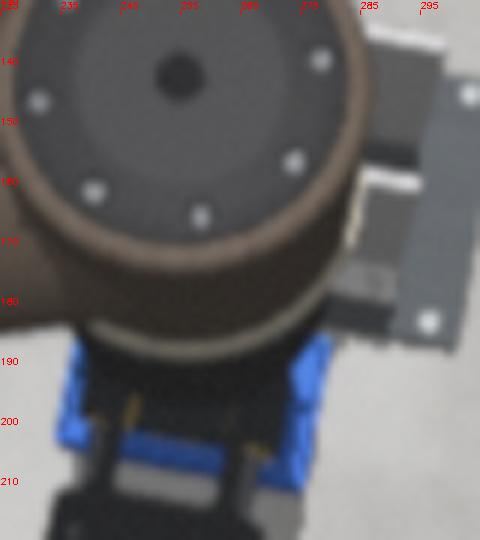

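View pics/c10.png

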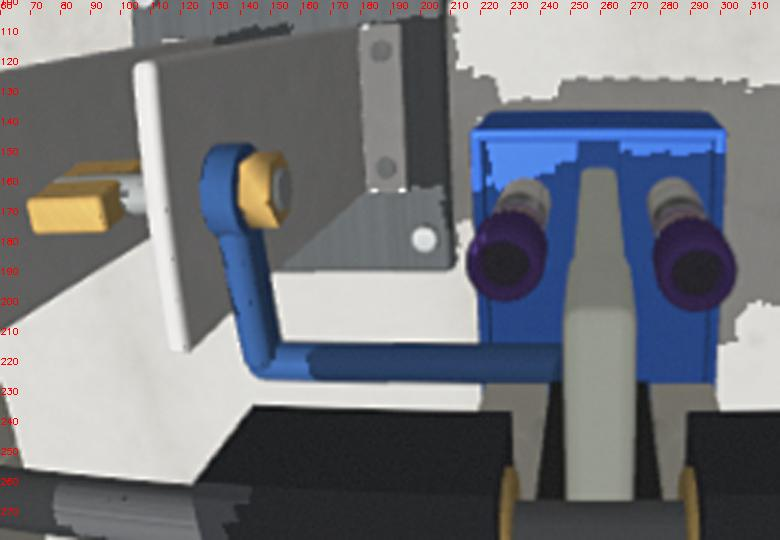

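Request:
{"api": "apply_moves", "payload": {"dp": [[0,0,-0.04],[0,0,-0.08],[0,0,-0.12],[0,0,-0.16],[0,0,-0.2],[0,0,-0.24],[0,0,-0.28],[0,0,-0.3]], "turn": [[0,0,0],[0,0,0],[0,0,0],[0,0,0],[0,0,0],[0,0,0],[0,0,0],[0,0,0]], "gripper": [0,0,0,0,0,0,0,0]}}

```text
t: 13.6
ee_pos: [0.5388, -0.126, 0.1785]
eef_rot: [-0.704, 0.067, 0.704, 0.066]
ft_force: [-1.0, 0.4, -1.8]
grip_width: 0.0119
```

Run:
```python
from h import *
shot("scene","s8");shot("wrist","w8")
crop("s8",210,150,100,90,7,"c8");crop("w8",60,100,260,180,3,"c10")
p=loc(B,(-85,45,0));p[2]=.178
go(p,np.pi-.189)
```

```text
t 13.7 ee [ 0.5386 -0.1259  0.1784] F [-0.1 -0.2 -0.6] w 0.0119
dp [0.004 0.006 0.007] turn [ 0.  0. -0.]
```

View pics/c8.png

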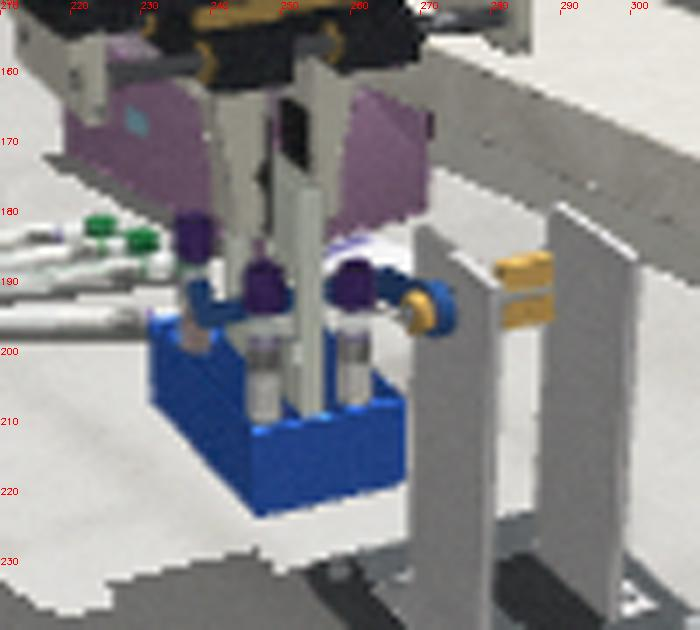

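View pics/c10.png

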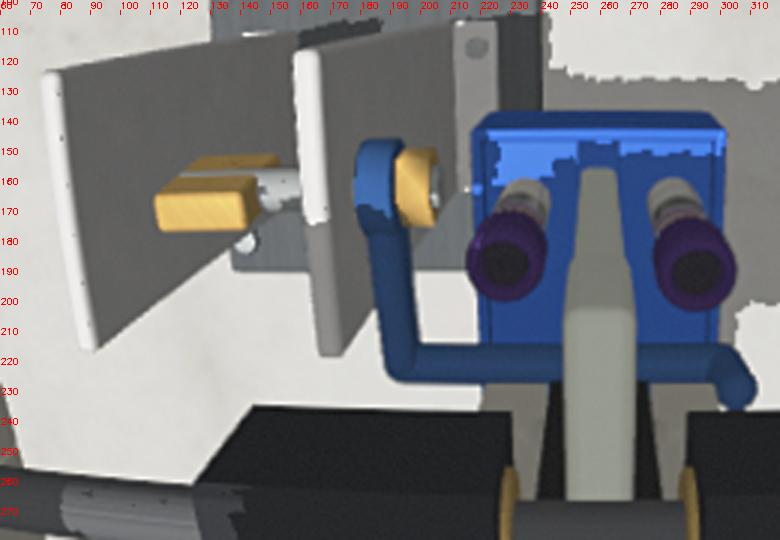

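Request:
{"api": "apply_moves", "payload": {"dp": [[0.03,0,0],[0.06,0,0],[0.09,0,0],[0.12,0,0],[0.14,0,0],[0.16,0,0],[0.18,0,0],[0.2,0,0]], "turn": [[0,0,0],[0,0,0],[0,0,0],[0,0,0],[0,0,0],[0,0,0],[0,0,0],[0,0,0]], "gripper": [0,0,0,0,0,0,0,0]}}

```text
t: 14.5
ee_pos: [0.5384, -0.1259, 0.1545]
eef_rot: [0.704, -0.066, -0.704, -0.066]
ft_force: [-0.3, -0.3, -2.6]
grip_width: 0.0118
```

Run:
```python
from h import *
shot("scene","s9");shot("wrist","w9")
crop("s9",210,150,100,90,7,"c8");crop("w9",60,100,260,180,3,"c10")
p=loc(B,(-85,45,0));p[2]=.178
go(p,np.pi-.189)
```

```text
t 14.6 ee [ 0.5382 -0.1259  0.1542] F [ 0.5  0.5 -1.4] w 0.0117
dp [-0.198  0.005  0.003] turn [ 0.  0. -0.]
```

View pics/c8.png

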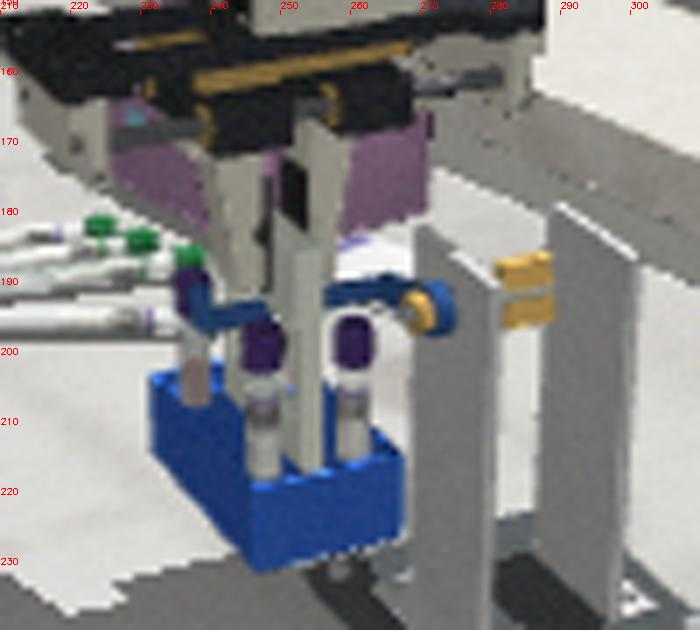

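View pics/c10.png

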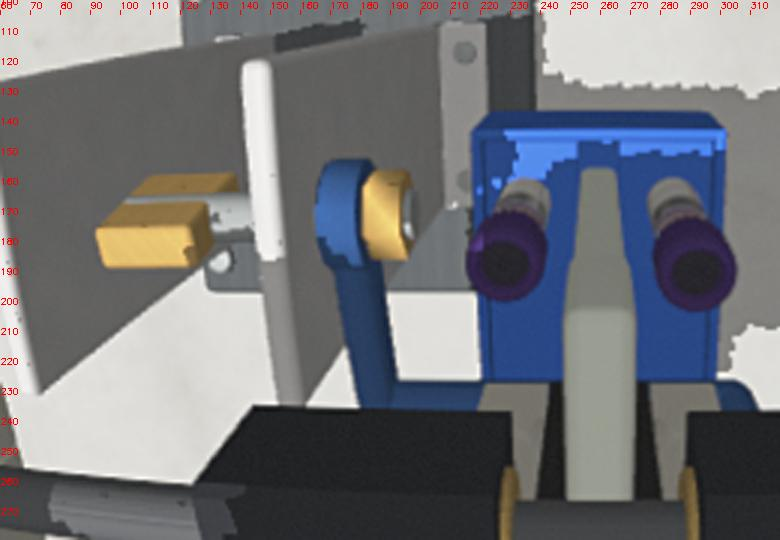

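Request:
{"api": "apply_moves", "payload": {"dp": [[0.01,0,0],[0.02,0,0],[0.03,0,0],[0.04,0,0],[0.05,0,0],[0.06,0,0],[0.07,0,0],[0.07,0,0]], "turn": [[0,0,0],[0,0,0],[0,0,0],[0,0,0],[0,0,0],[0,0,0],[0,0,0],[0,0,0]], "gripper": [0,0,0,0,0,0,0,0]}}

```text
t: 15.4
ee_pos: [0.5388, -0.1263, 0.1496]
eef_rot: [0.705, -0.066, -0.703, -0.066]
ft_force: [-9.3, 2.5, 25.1]
grip_width: 0.0115
```

Request:
{"api": "apply_moves", "payload": {"dp": [[0,0,0],[0,0,0],[0,0,0],[0,0,0],[0,0,0],[0,0,0],[0,0,0],[0,0,0]], "turn": [[0,0,0],[0,0,0],[0,0,0],[0,0,0],[0,0,0],[0,0,0],[0,0,0],[0,0,0]], "gripper": [25,25,25,25,25,25,25,25]}}

```text
t: 16.2
ee_pos: [0.5385, -0.1259, 0.1461]
eef_rot: [0.704, -0.066, -0.704, -0.066]
ft_force: [2.1, -1.1, -0.4]
grip_width: 0.0218
```

Run:
```python
from h import *
shot("scene","s10");shot("wrist","w10")
crop("s10",210,150,100,90,7,"c8");crop("w10",60,100,260,180,3,"c10")
p=loc(B,(-85,45,0));p[2]=.178
go(p,np.pi-.189)
```

```text
t 16.3 ee [ 0.5385 -0.1259  0.1462] F [2.3 0.4 0.1] w 0.022
dp [-0.265  0.006  0.006] turn [ 0. -0.  0.]
```

View pics/c8.png

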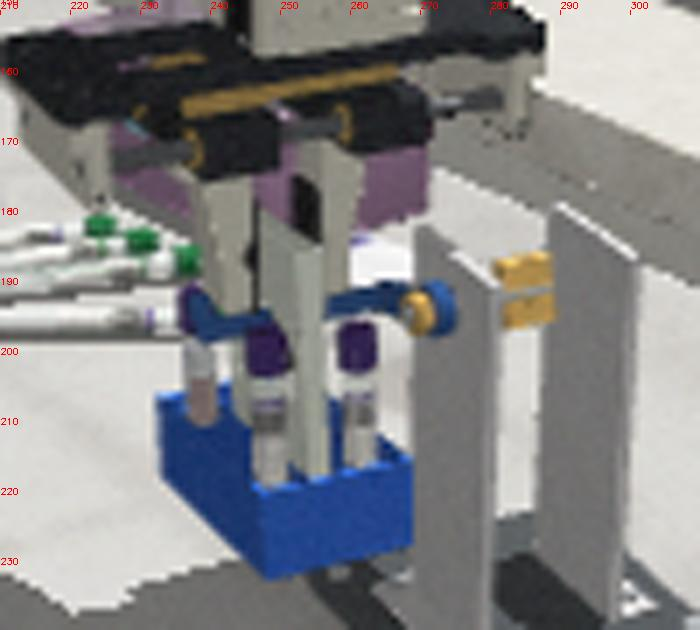

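View pics/c10.png

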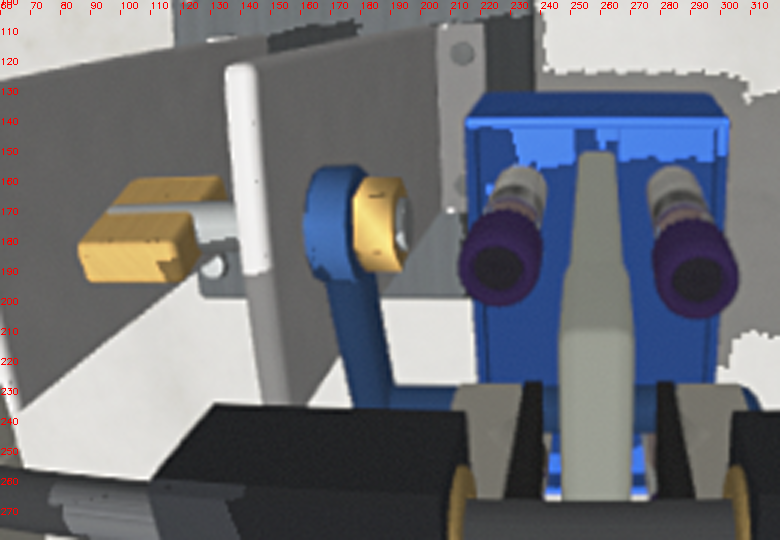

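Request:
{"api": "apply_moves", "payload": {"dp": [[-0.03,0,0],[-0.08,0,0],[-0.16,0,0],[-0.26,0,0],[-0.38,0,0],[-0.5,0,0],[-0.6,0,0],[-0.67,0,0]], "turn": [[0,0,0],[0,0,0],[0,0,0],[0,0,0],[0,0,0],[0,0,0],[0,0,0],[0,0,0]], "gripper": [28,28,28,28,28,28,28,28]}}

```text
t: 17.1
ee_pos: [0.5385, -0.1259, 0.2282]
eef_rot: [0.704, -0.066, -0.703, -0.067]
ft_force: [1.2, 0.6, 0.3]
grip_width: 0.0245
```

Run:
```python
from h import *
shot("scene","s11");shot("wrist","w11")
crop("s11",210,130,100,100,6,"c8")
p=loc(B,(0,0,0));p[2]=.235
go(p,-np.pi/2-.189)
```

```text
t 17.2 ee [ 0.5389 -0.1259  0.2281] F [ 0.5  0.3 -1. ] w 0.0246
dp [-0.056  0.382 -0.699] turn [-0.999 -0.001 -0.001]
```

View pics/c8.png

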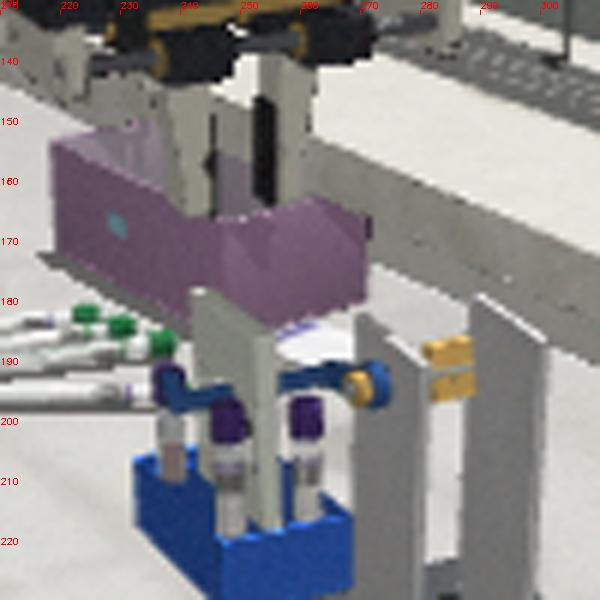

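View pics/w11.png

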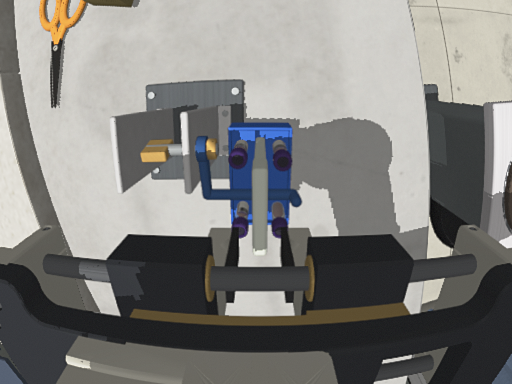

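Request:
{"api": "apply_moves", "payload": {"dp": [[-0.04,0.04,-0.07],[-0.06,0.09,-0.16],[-0.06,0.15,-0.27],[-0.06,0.21,-0.38],[-0.06,0.27,-0.49],[-0.06,0.32,-0.59],[-0.06,0.36,-0.66],[-0.06,0.38,-0.7]], "turn": [[-0.09,0,0],[-0.18,0,0],[-0.27,0,0],[-0.36,0,0],[-0.45,0,0],[-0.54,0,0],[-0.63,0,0],[-0.72,0,0]], "gripper": [40,50,60,70,70,70,70,70]}}

```text
t: 18.0
ee_pos: [0.6124, -0.1868, 0.2325]
eef_rot: [-0.629, -0.323, 0.63, -0.322]
ft_force: [0.2, 0.1, -0.8]
grip_width: 0.0608
```

Request:
{"api": "apply_moves", "payload": {"dp": [[0,0,0],[0,0,0],[0,0,0],[0,0,0],[0,0,0],[0,0,0],[0,0,0],[0,0,0]], "turn": [[-0.07,0,0],[-0.14,0,0],[-0.21,0,0],[-0.26,0,0],[-0.28,0,0],[-0.28,0,0],[-0.28,0,0],[-0.28,0,0]], "gripper": [70,70,70,70,70,70,70,70]}}

```text
t: 18.8
ee_pos: [0.6122, -0.1864, 0.2334]
eef_rot: [-0.545, -0.451, 0.545, -0.45]
ft_force: [-0.1, 0.1, -0.6]
grip_width: 0.0615
```

Run:
```python
from h import *
shot("scene","s12");d=shot("wrist","w12");shot("top","t12")
crop("s12",200,100,130,120,6,"c8")
p=loc(B,(0,0,0));p[2]=.2
go(p,-np.pi/2-.189);print(robot.state()["qpos"].round(2))
im=cv2.imread("pics/w12.png")
for P in[(-27,32,172),(-27,-32,172),(27,32,172),(27,-32,172),(0,0,150),(0,0,172),(11,0,163),(-11,0,163)]:
    u,v=projf(d,loc(B,P))[0];print(P,u,v);cv2.circle(im,(int(round(u)),int(round(v))),1,(0,0,255),-1)
cv2.imwrite("pics/w12m.png",im)
```

```text
t 18.95 ee [ 0.6123 -0.1864  0.2337] F [ 0.2 -1.1 -0.7] w 0.0614
dp [0.281 0.004 0.001] turn [0. 0. 0.]
[ 0.01  0.3  -0.06 -0.   -1.21  1.37]
(-27, 32, 172) 219.38396366208246 234.47995836295706
(-27, -32, 172) 296.67617031813865 234.5985758879398
(27, 32, 172) 216.37654923613528 170.98212267716164
(27, -32, 172) 299.6996945897024 171.0771452559426
(0, 0, 150) 258.10249982652465 195.20293996152364
(0, 0, 172) 258.01122156071784 204.11734123833128
(11, 0, 163) 258.0529092924523 187.45017079467746
(-11, 0, 163) 258.04934109955445 212.74009464913786
```

View pics/c8.png

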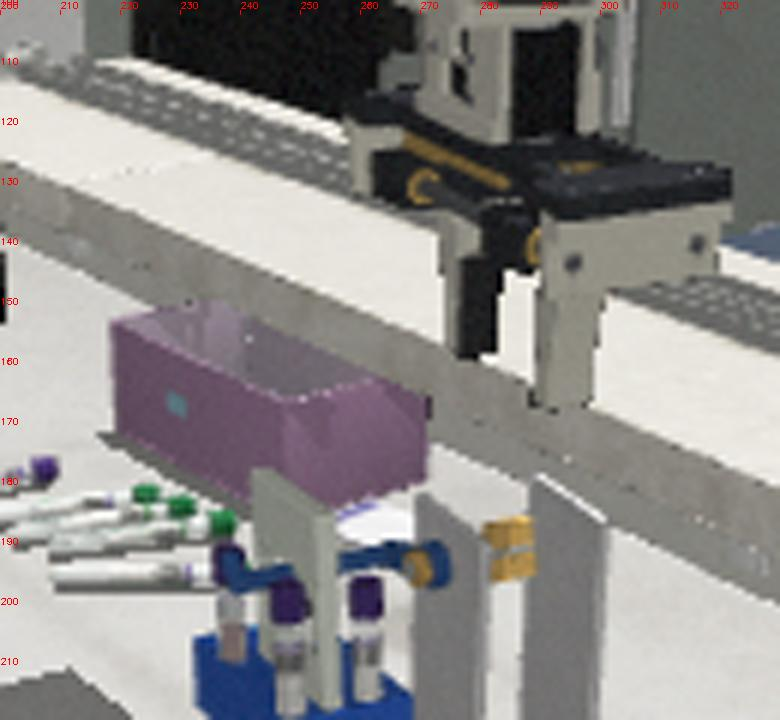

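View pics/w12m.png

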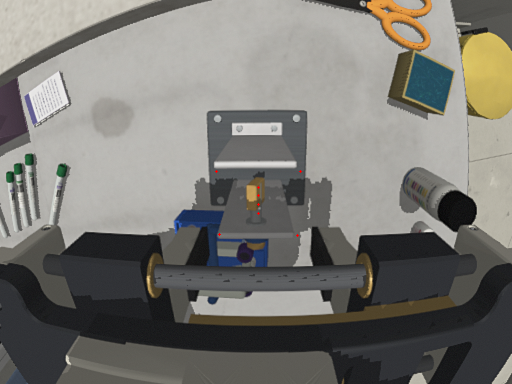

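```bash
python3 -c "
from h import *
crop('w12',200,105,120,145,5,'c9')"
```

```text
(no output)
```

View pics/c9.png

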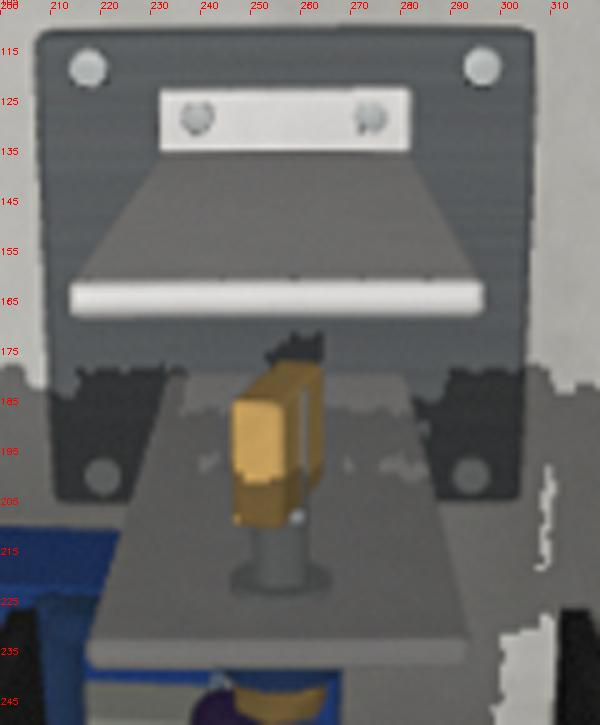

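Request:
{"api": "apply_moves", "payload": {"dp": [[0.05,0.01,-0.01],[0.12,0.01,-0.02],[0.2,0.01,-0.02],[0.28,0.01,-0.02],[0.36,0.01,-0.02],[0.42,0.01,-0.02],[0.45,0.01,-0.02],[0.45,0.01,-0.02]], "turn": [[0,0,0],[0,0,0],[0,0,0],[0,0,0],[0,0,0],[0,0,0],[0,0,0],[0,0,0]], "gripper": [70,70,70,70,70,70,70,70]}}

```text
t: 19.75
ee_pos: [0.6137, -0.1843, 0.1791]
eef_rot: [-0.545, -0.451, 0.545, -0.451]
ft_force: [-0.2, 0.7, 0.3]
grip_width: 0.0614
```

Run:
```python
from h import *
shot("scene","s13");d=shot("wrist","w13")
crop("s13",220,130,110,100,6,"c8");crop('w13',180,100,160,160,4,'c9')
p=loc(B,(0,0,0));p[2]=.131
go(p,-np.pi/2-.189)
```

```text
t 19.85 ee [ 0.6142 -0.1844  0.1801] F [-0.2  0.2  0.7] w 0.061
dp [ 0.409 -0.009  0.021] turn [ 0.  0. -0.]
```

View pics/c8.png

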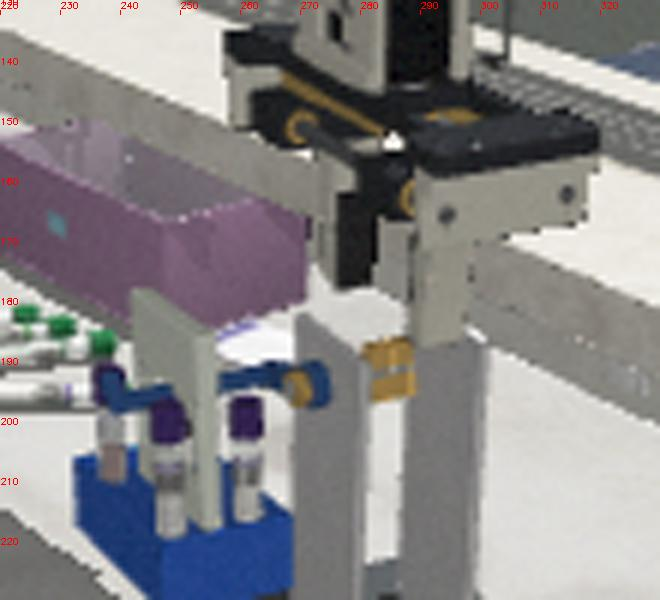

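View pics/c9.png

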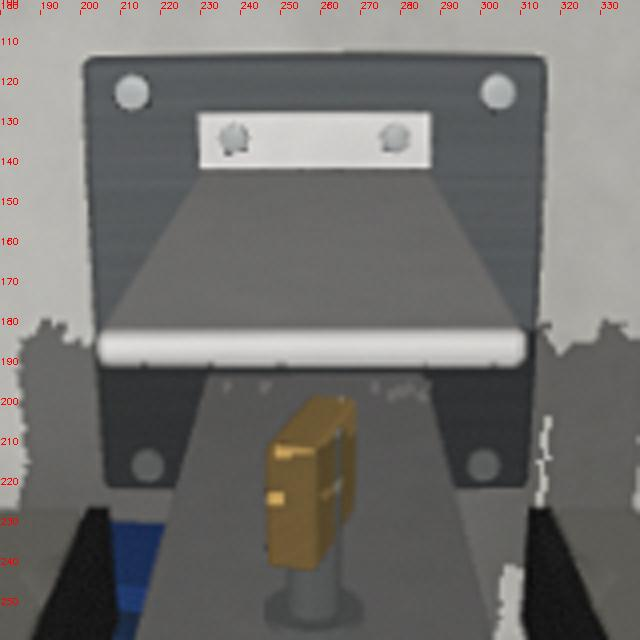

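Run:
```python
from h import *
d=load("w13");S=load("s13")
for dx in(0,2,4):
    b=(B[0]+dx/1e3*np.cos(B[2]),B[1]+dx/1e3*np.sin(B[2]),B[2])
    print(dx,projf(d,[loc(b,(27,0,172)),loc(b,(33,0,172)),loc(b,(11,0,163)),loc(b,(65,0,10))]).round(1).tolist())
e=np.array([.6142,-.1844,.180]);b=(e[0],e[1],-.189)
print(proj(S,[loc(b,(x,y,180)) for x in(-10,10) for y in(-31,-50)]).round(1).tolist())
```

```text
0 [[261.7, 195.2], [261.7, 185.4], [261.4, 214.4], [260.6, 114.8]]
2 [[261.7, 192.0], [261.7, 182.2], [261.5, 211.5], [260.6, 113.0]]
4 [[261.7, 188.7], [261.8, 178.9], [261.5, 208.6], [260.6, 111.2]]
[[287.6, 185.6], [291.3, 188.3], [294.2, 184.3], [298.1, 186.9]]
```

Request:
{"api": "apply_moves", "payload": {"dp": [[0.04,0.01,0],[0.09,0.01,-0.01],[0.15,0.01,-0.01],[0.21,0.01,-0.01],[0.27,0.01,-0.01],[0.33,0.01,-0.01],[0.38,0.01,-0.01],[0.41,0.01,-0.01]], "turn": [[0,0,0],[0,0,0],[0,0,0],[0,0,0],[0,0,0],[0,0,0],[0,0,0],[0,0,0]], "gripper": [70,70,70,70,70,70,70,70]}}

```text
t: 20.65
ee_pos: [0.6151, -0.1833, 0.1297]
eef_rot: [-0.545, -0.451, 0.545, -0.451]
ft_force: [0.3, 0.8, -0.2]
grip_width: 0.0611
```

Request:
{"api": "apply_moves", "payload": {"dp": [[0,0,0],[0,0,0],[0,0,0],[0,0,0],[0,0,0],[0,0,0],[0,0,0],[0,0,0]], "turn": [[0,0,0],[0,0,0],[0,0,0],[0,0,0],[0,0,0],[0,0,0],[0,0,0],[0,0,0]], "gripper": [10,0,0,0,0,0,0,0]}}

```text
t: 21.45
ee_pos: [0.6153, -0.1836, 0.1306]
eef_rot: [-0.545, -0.451, 0.545, -0.451]
ft_force: [-0.3, -1.5, -0.3]
grip_width: 0.0091
```

Run:
```python
from h import *
shot("scene","s14");d=shot("wrist","w14")
crop("s14",220,140,110,100,6,"c8");crop('w14',180,100,160,160,4,'c9')
p=loc(B,(0,0,0));p[2]=.131
go(p,-np.pi/2-.189)
```

```text
t 21.55 ee [ 0.6153 -0.1835  0.1306] F [-0.1 -1.7  0.2] w 0.0094
dp [-0.004 -0.016  0.029] turn [0. 0. 0.]
```

View pics/c8.png

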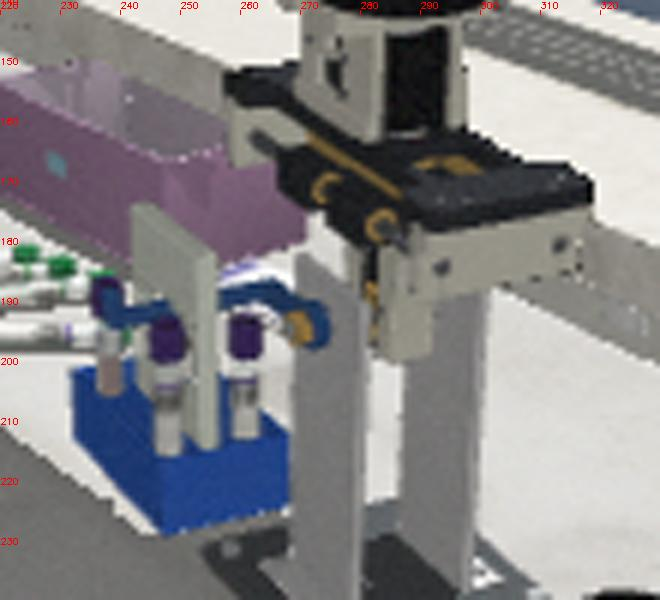

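View pics/c9.png

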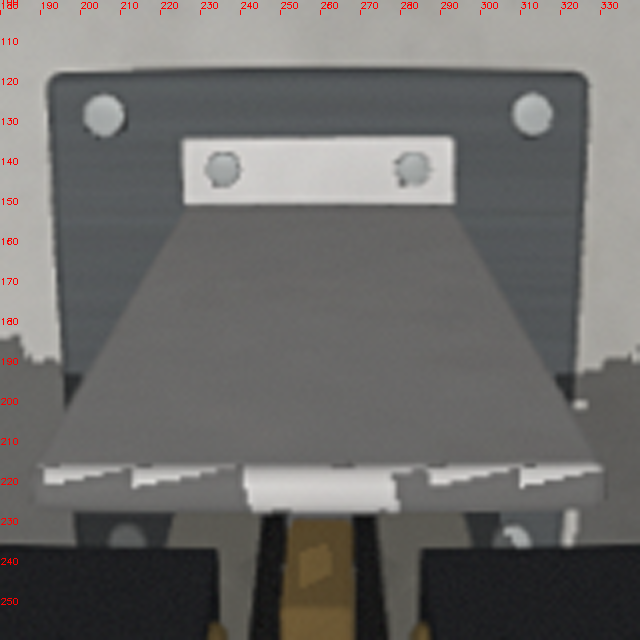

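Request:
{"api": "apply_moves", "payload": {"dp": [[0,0,0],[0,0,0],[0,0,0],[0,0,0],[0,0,0],[0,0,0],[0,0,0],[0,0,0]], "turn": [[0,0,0],[0,0,0],[0,0,0],[0,0,0],[0,0,0],[0,0,0],[0,0,0],[0,0,0]], "gripper": [0,0,0,0,0,0,0,0]}}

```text
t: 22.35
ee_pos: [0.6153, -0.1835, 0.1306]
eef_rot: [-0.545, -0.451, 0.545, -0.451]
ft_force: [-1.3, -4.4, 0.2]
grip_width: 0.0089
```

Run:
```python
from h import *
d=shot("scene","s15");a=cv2.imread("pics/s14.png").astype(int);b=cv2.imread("pics/s15.png").astype(int)
print(np.abs(a-b)[170:235,225:330].max(), np.abs(a-b)[170:235,225:330].mean())
crop("s15",220,140,110,100,7,"c8")
go([.6153,-.1836,.1306],-np.pi/2-.189)
b=(.6148,-.184,-.189)
for a in(0,.1,.28):
    y,z=45*np.cos(a),150-45*np.sin(a);print(a,proj(d,[loc(b,(-117,y,z+16)),loc(b,(-85,y+38,z+5+34)),loc(b,(-91,y-38,z+39))]).round(1).tolist())
```

```text
77 2.274969474969475
t 22.4 ee [ 0.6153 -0.1835  0.1306] F [-0.4 -4.5 -1. ] w 0.0092
dp [0.    0.    0.001] turn [0. 0. 0.]
0 [[238.3, 186.8], [243.5, 172.2], [253.1, 182.3]]
0.1 [[238.3, 188.4], [243.5, 173.7], [253.1, 183.9]]
0.28 [[238.6, 191.3], [243.8, 176.5], [253.4, 187.0]]
```

View pics/c8.png

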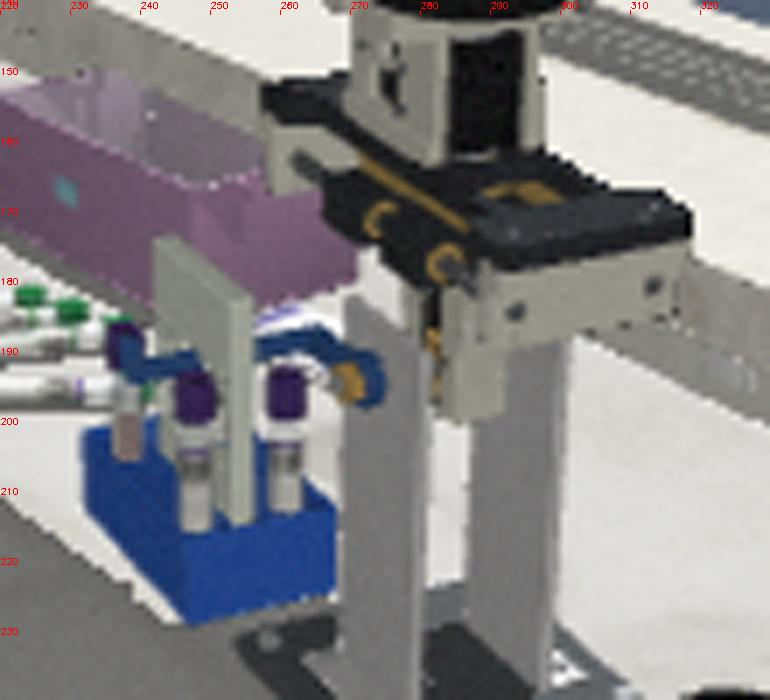

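View pics/s15.png

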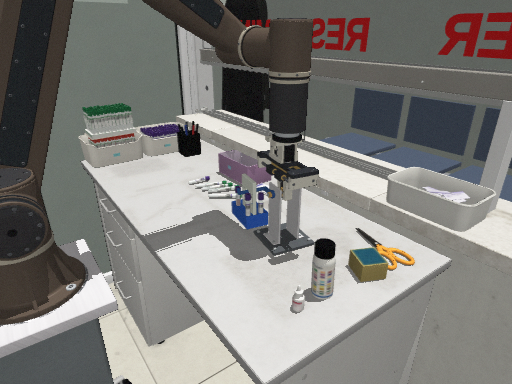

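Request:
{"api": "apply_moves", "payload": {"dp": [[0,0,0.005],[0,0,0.005],[0,0,0.005],[0,0,0.005],[0,0,0.005],[0,0,0.005],[0,0,0.005],[0,0,0.005]], "turn": [[0,0,0],[0,0,0],[0,0,0],[0,0,0],[0,0,0],[0,0,0],[0,0,0],[0,0,0]], "gripper": [0,0,0,0,0,0,0,0]}}

```text
t: 23.2
ee_pos: [0.6153, -0.1836, 0.1306]
eef_rot: [0.545, 0.451, -0.545, 0.451]
ft_force: [-1.3, 2.1, 2.1]
grip_width: 0.0093
```

Run:
```python
from h import *
d=shot("scene","s16");a=cv2.imread("pics/s15.png");b=cv2.imread("pics/s16.png")
g=[cv2.cvtColor(q[165:235,230:275],6).astype(np.float32) for q in(a,b)]
print(cv2.phaseCorrelate(*g),np.abs(g[0]-g[1]).mean())
go([.6153,-.1836,.1306],-np.pi/2-.189)
crop("s16",220,140,110,100,7,"c8")
```

```text
((0.5261495657463193, 0.012953409678843286), 1.00490995939867) 2.0276191
t 23.25 ee [ 0.6153 -0.1836  0.1306] F [-1.1  2.7  1.8] w 0.0091
dp [-0.  0.  0.] turn [ 0. -0. -0.]
```

View pics/c8.png

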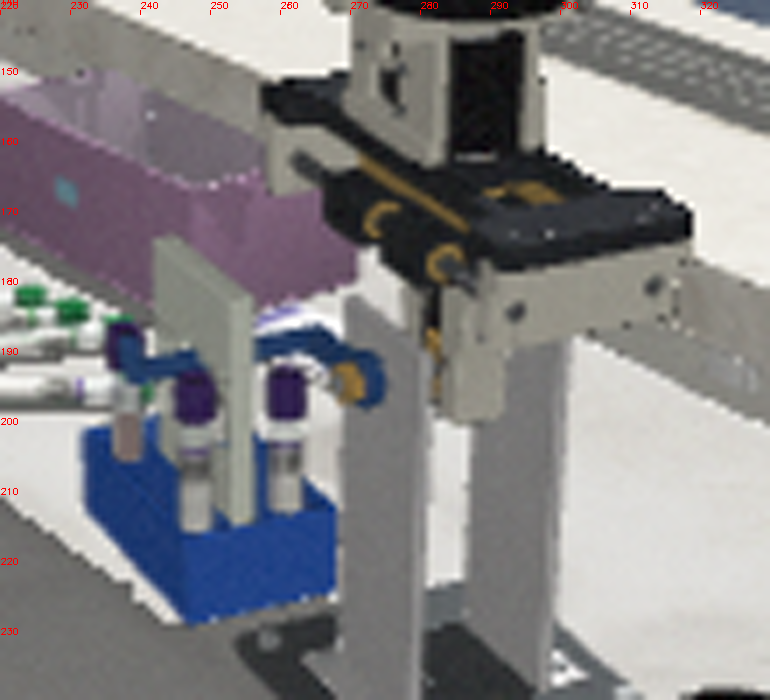

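Nothing has moved between the two pictures: the arm is level, the carrier hangs clear, and the fingers hold the head at 9 mm. I'm handing in now.

```bash
python3 -c "
from workcell import robot
print(robot.sign_off())"
```

```text
the job is handed in; nothing more can be done
None
```

I handed the job in at about 23 s of the 48 s allowed. The carrier hangs free on the hook, and the gripper is still holding the bolt head; sign-off gives no verdict.

- **Carrier:** I closed on the handle too late on the first lift and caught only its top 7 mm. I set it down, re-gripped it properly, passed the window over the hook tip and let go. The force peaked at 25 N while I pressed the carrier down onto the peg.
- **Bolt:** I reached down into the gap and closed on the head, and the carrier lifted as the bolt squared up.

**Last checks:**
- **Grip:** the finger opening reads 9.1 mm against the 9 mm thickness of the head. The grasp point is at z ≈ 0.150 m, level with the head centre.
- **Level and still:** the handle-top corners match the level position in the scene camera to about 1 px, after allowing for the camera's small offset. The last two pictures show no visible motion of the hook or carrier, although the numerical image-shift check gave 0.5 px sideways and 0 px vertically.
- **Bystanders:** neither bottle nor the carton looks moved or tipped in the last full scene picture. I judged that by eye, not by measurement.

**One disagreement:** the wrist camera put the bracket about 2–3 mm from my first fit from the scene and top cameras. I centred the fingers on the wrist view, and the final sideways force was about 3 N.

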